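# Check the balance height of a sprung cover against a standing rule

## Robot

A 6-joint arm with a two-finger parallel gripper is mounted at the origin on the work surface. World frame = base frame: x ahead of the robot, y to its left, z up, the work surface at z = 0. Lengths are in mm, angles in rad, forces in N, time in s.
With the tool pointing down it reaches from about 350 to 975 mm from the base axis. Payload 17.4 kg.
Tool frame: the origin (TCP) lies between the finger pads; the fingertips stand 25 mm ahead of it and the grasp point (between the pads) lies 6 mm ahead of it; z points along the fingers, y is the line along which they close (so a half turn about z gives the same grasp; the last joint's range is limited). The gripper opens to 85 mm and grips with 20 to 120 N. Pads are 22 mm wide; open, the fingers measure 114 mm over their backs; the gripper's body (76 mm by 85 mm) begins 54 mm behind the grasp point. The pads swing forward as they close: fully open they stand 13 mm farther back than shut.
Start: joints at [-1.226, 0.116, 1.442, -0, 1.584, -0.038], TCP at [252.117, -626.155, 256.303] pointing down, gripper open.
Joint ranges: [-2.83, 2.83], [-0.83, 2.19], [0.07, 2.5], [-1.14, 4.28], [0.01, 3], [-2.97, 2.97]. Speed limits (rad/s): [1.89, 1.89, 2.22, 3.14, 3.14, 3.14].

## Interface

Orientations are given as a 3x3 rotation matrix whose columns are the frame's x, y, z axes.
In Python, from station import arm, gripper_to, kin, status, get_image gives the robot as it stands. The module is installed in compiled form; this text tells all that it offers. Calls block until the motion is done:
- arm.move_pose(position, orientation): joint-space move of the TCP to a pose.
- arm.line_to(position, frame=None, velocity=150, contact_N=None): straight line of the TCP; frame=None keeps the orientation; velocity is the mean speed in mm/s. With contact_N (N) it stops when the force on the tool has changed by that much, and returns True; else False.
- arm.movej(angles): joint-space move.
- gripper_to(opening, grasp_force=None): opening from 0.0 (shut) to 1.0 (fully open); grasp_force is the grip in N (None keeps the last); returns when the fingers have stopped.
- arm.hold(seconds).
- kin.ik(position, orientation): joint angles nearest the present ones, or None.
- status.read_state(): the state.
- get_image(name): name is "scene" or "top" or "wrist"; returns a dict with "frame" (480x640x3 uint8, blue, green, red), "fx", "fy", "cx", "cy" (pixels), "k1" (the pictures are not rectified: a ray, as slopes to the right and down, at radius r is drawn at 1 + k1 r^2 times it, then the intrinsics apply), "camera_from_world" (4x4, takes a point from world to camera coordinates). Camera axes: x right, y up, looking along -z (the intrinsics and any distortion apply to the point x, -y, -z); pixel columns grow to the right and rows downward; lengths in mm; the calibration is good to about 2 mm. A picture is of the moment at which its call begins. There is no depth.
A pose or a line that the arm cannot do raises arm.IKError and nothing moves.
- arm.hand_in(): hands the job in; it is judged then, once.
The state is a dict: "time_s": time; "qpos": joint angles; "qvel": joint speeds; "joint_torque": joint torques, N m; "eef_pos": TCP position; "ee_rot": TCP orientation; "contact_force": force on the tool from outside, world axes, zero at the start; "wrist_torque": the same for the moment, N m; "width": opening from 0.0 (shut) to 1.0 (fully open); "finger_force": force on a finger pad.
Only numpy, scipy, OpenCV 4.12 (cv2) and the standard library are available. Lean on these libraries where they do the work, as an engineer would, in place of code of your own. Each camera call takes 0.05 s, during which the arm holds its last target. There are 200 camera calls.

## Task

Check the spring of the hinged cover: first take the steel rule out of its stand, push it fully home, upright, in the slot at the side of the cover's housing, and let go of it. Then raise the cover by its bar handle clearly past its balance point without letting it swing right open, ease it back without dropping it, and finish while still holding it, motionless, just below the balance point, with the rule still standing in the slot. Leave the weights, bucket cap and brush where they are.

Things in the scene. Friction and masses are not known exactly. Their poses are not given: they have to be found in the camera images.
- rule: Steel rule, upright: blade 24 wide (y), 4 thick (x), 180 long (z), white nylon grip on top 14 (x) x 36 (y) mm, 175 to 210 mm above the foot; 150 g. Origin: centre of the foot. Starts in a slot 40 mm deep, floor 10 mm above the bench, of a fixed grey plastic block 60 x 70 x 50 mm; leans there up to 0.06 rad; comes out straight up. May go into the other slot either way round.
- rule_grip (a point): Centre of the rule's end grip, 192.5 mm above the foot; axes as the rule.
- slot_floor (a point): Centre of the floor of the slot for the rule, in an aluminium block 50 x 50 x 50 mm on the left (+y) side of the cover's housing, 28 mm beyond the cover's side edge. Slot 6 (x) by 26 mm (y), 40 deep, open upward; floor 10, mouth 50 mm above the bench, chamfer 2 mm. Axes as the housing: z up, x from the handle side to the hinge side, y along the hinge.
- cover (a joint): Opening of the sprung steel cover, rad: 0 shut and level, 1.6 wide open on its stop; the handle edge swings up and back over the hinge. It balances at 0.80: below that it falls shut, above it the spring swings it open. 0.8 kg; under 2 N at the bar moves it. Plate 150 mm hinge to front edge, 204 wide, 5 thick. Just below balance means 0.55 to 0.75.
- cover_bar (a point): Middle of the cover's handle: round steel bar 10 mm thick, 110 long (y), in front of the cover on two stems (82 mm free between them); 40 mm free between bar and cover edge or housing wall. In the cover's frame 195 mm from the hinge line and 4 mm above it: 74 mm above the bench when shut, 213 at balance, 191 at 0.65 rad. Axes turn with the cover: x towards the hinge.
- cover_hinge (a point): Middle of the cover's hinge line, 70 mm above the bench, at the far top edge of the grey housing (150 x 200 mm, 70 tall, plus a spring box 20 mm deep behind). Axes as the housing: y along the hinge line, x away from the handle, z up.
- weight_a: Brass balancing weight, 32 mm across, 42 mm tall, upright; bystander. Origin under its centre.
- weight_b: Second brass weight, the same size; bystander. Origin under its centre.
- bucket_cap: Black plastic bucket cap, 68 mm across, 32 mm tall; bystander. Origin under its centre.
- brush: White nylon brush, 185 mm long, 28 mm wide, 35 mm tall, lying; bystander. Origin under the joint of handle and head; x towards the head.
Things that resemble listed ones, but are neither listed nor needed, are in the scene too. Several things have the shape of the rule; the one meant has the colours described above.

How it is judged:
By the outcome, as a careful person would: the job done as asked, in the order asked, and still so for the second after the job is handed in, while the arm keeps its last pose, push and grip.
It also fails if it takes over 53 s, if anything falls off the work surface, if the arm or the gripper's body presses on something with over 40 N, if the wrist force passes 120 N, or if a joint passes its speed limit or range.

## Working session

There is one attempt and no reset: what is moved stays moved. The work goes in short steps, each a Python script; the robot and the scene stay as the last script left them, time stands still between calls to the robot, and variables do not carry over. Pictures are saved under pics/ and viewed, at most 10 in all, crops included, and the job is handed in when it is done.

```bash
mkdir -p pics; cat > h.py <<'E'
import numpy as np, cv2, pickle
from station import arm, gripper_to, kin, status, get_image
def snap(n,f):
    d=get_image(n); cv2.imwrite(f'pics/{f}.png',d['frame']); pickle.dump(d,open(f'pics/{f}.pkl','wb')); return d
def load(f): return pickle.load(open(f'pics/{f}.pkl','rb'))
def ray(d,u,v):
    K=np.array([[d['fx'],0,d['cx']],[0,d['fy'],d['cy']],[0,0,1]],float)
    a=np.array([(u-d['cx'])/d['fx'],(v-d['cy'])/d['fy']]); s=a.copy()
    for _ in range(20): s=a/(1+d['k1']*(s@s))
    T=np.array(d['camera_from_world']); R=T[:3,:3]; c=-R.T@T[:3,3]
    r=R.T@np.array([s[0],-s[1],-1]); return c,r/np.linalg.norm(r)
def tri(*obs):
    A=np.zeros((3,3)); b=np.zeros(3); L=[]
    for d,u,v in obs:
        c,r=ray(d,u,v); P=np.eye(3)-np.outer(r,r); A+=P; b+=P@c; L.append((c,P))
    x=np.linalg.solve(A,b); return x,[np.linalg.norm(P@(x-c)) for c,P in L]
def onz(d,u,v,z):
    c,r=ray(d,u,v); return c+r*(z-c[2])/r[2]
def proj(d,p):
    T=np.array(d['camera_from_world']); q=T[:3,:3]@np.array(p,float)+T[:3,3]
    s=np.array([q[0],-q[1]])/-q[2]; s=s*(1+d['k1']*(s@s)); return np.array([s[0]*d['fx']+d['cx'],s[1]*d['fy']+d['cy']])
E
python3 - <<'E'
from h import *
for n in ['scene','top','wrist']:
    d=snap(n,n+'0'); T=np.array(d['camera_from_world']); print(n,d['fx'],d['k1'],(-T[:3,:3].T@T[:3,3]).round())
print(status.read_state())
E
```

```text
scene 473.42032238854125 -0.12216825803894502 [1213.  171.  868.]
top 500.86716555982423 -0.1254501352084751 [ 392.   -2. 1414.]
wrist 348.86424704401526 -0.07066192452565648 [ 317. -600.  373.]
{'time_s': 0.15, 'qpos': array([-1.22579216e+00,  1.16358894e-01,  1.44214071e+00, -1.37622139e-06,
        1.58401837e+00, -3.77991980e-02]), 'qvel': array([ 0.00066593, -0.0017926 , -0.00124552, -0.00019351,  0.0002434 ,
        0.00048766]), 'joint_torque': array([ 1.11294517e-03, -7.32511568e+01, -6.32849836e+01, -9.27276210e-05,
        4.99560905e-03,  4.93232164e-06]), 'eef_pos': array([ 252.07230843, -626.0162588 ,  255.72521011]), 'ee_rot': array([[ 9.27621176e-01,  3.73522229e-01, -3.14241931e-04],
       [ 3.73522360e-01, -9.27620768e-01,  8.70337985e-04],
       [ 3.35932425e-05, -9.24720333e-04, -9.99999572e-01]]), 'contact_force': array([0.76954761, 0.3371161 , 1.86274736]), 'wrist_torque': array([ 0.01594338, -0.01857111, -0.03152713]), 'finger_force': 0.0, 'width': 1.0001272975745088}
```

View pics/scene0.png

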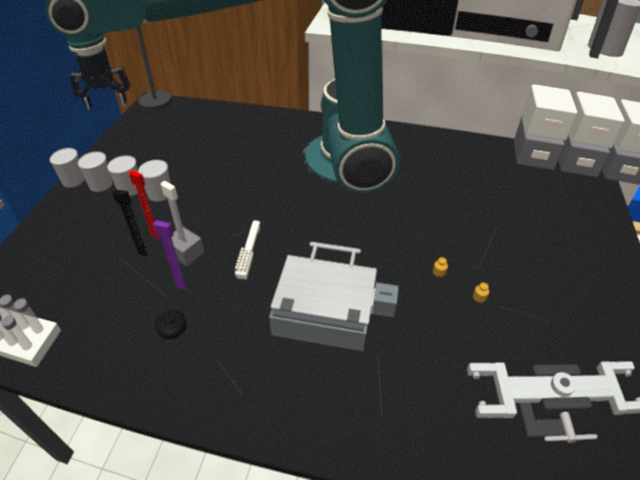

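View pics/top0.png

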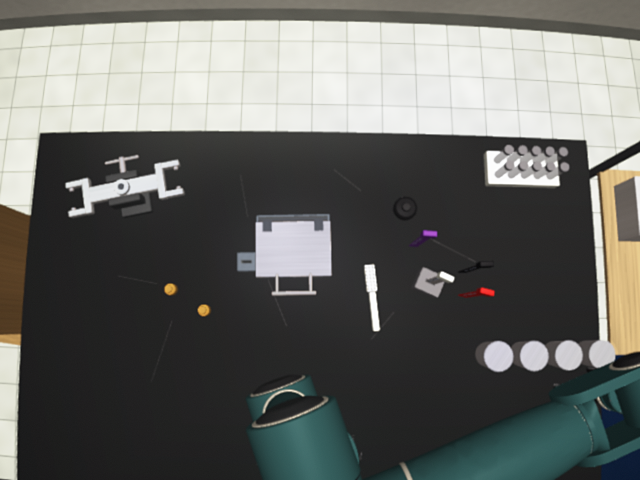

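The scene view shows the white-grip rule at about (168,187) in its grey stand at (187,246). The housing is at about (325,300), with the bar at (336,246) and the slot block at (386,297). In the top view the grip is at (446,277), the slot at (246,262) and the bar at (294,293). Next I'll zoom in.

```bash
python3 - <<'E'
from h import *
s,t=load('scene0'),load('top0')
print('grip',tri((s,168,187),(t,446,277))); print('slot',tri((s,386,292),(t,246,262))); print('bar',tri((s,336,246),(t,294,293)))
def crop(d,u,v): return cv2.resize(d['frame'][v-37:v+38,u-50:u+50],(400,300),interpolation=cv2.INTER_CUBIC)
cv2.imwrite('pics/comp.png',np.vstack([np.hstack([crop(s,185,215),crop(s,350,278)]),np.hstack([crop(t,440,277),crop(t,284,257)])]))
E
```

```text
grip (array([ 497.96614205, -327.74183762,  210.59314503]), [np.float64(0.93493700328622), np.float64(0.9349370032861409)])
slot (array([547.84810862, 180.56622148,  47.88455527]), [np.float64(0.9550687550862113), np.float64(0.9550687550861703)])
bar (array([462.59919749,  48.07791381,  75.74957289]), [np.float64(2.956271009879954), np.float64(2.956271009879946)])
```

View pics/comp.png

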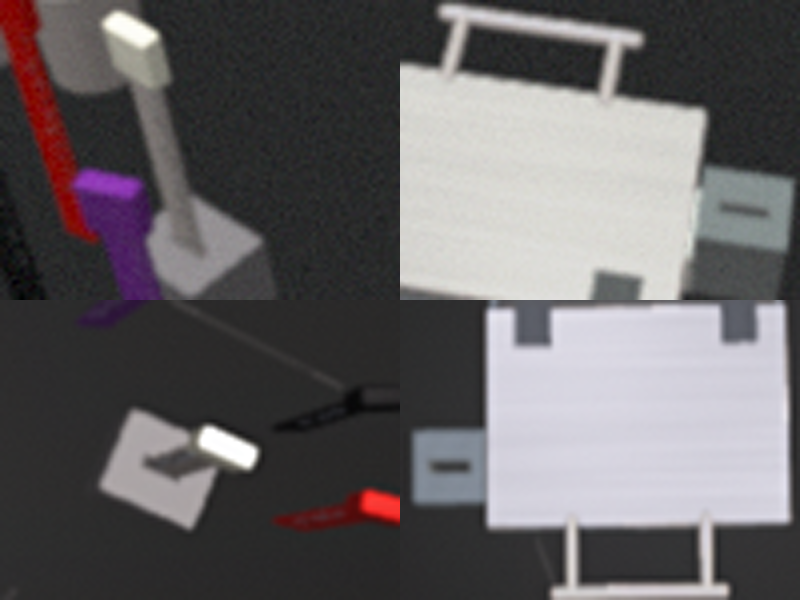

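In the zoomed crops the grip's top face is centred at scene (169,185.5) and top (447,277). The slot mouth runs from top (291.5,298.5) to (301,298.7), in crop-relative terms. I'll take rough poses from these, then move the wrist camera over both places.

```bash
python3 - <<'E'
from h import *
s,t,w=load('scene0'),load('top0'),load('wrist0')
def S1(x,y): return (s,135+x/4,178+y/4)
def S2(x,y): return (s,300+(x-400)/4,241+y/4)
def T1(x,y): return (t,390+x/4,240+(y-300)/4)
def T2(x,y): return (t,234+(x-400)/4,220+(y-300)/4)
f=lambda n,a,b: print(n,*[np.round(q,1) for q in tri(a,b)])
f('griptop',S1(134,34),T1(228,448))
f('slotmouth',S2(745,211),T2(450,466))
f('barL',S2(641,41),T2(553,594)); f('barR',S2(441,12),T2(727,591))
f('plate front-left',S2(706,110),T2(487,527))
a,b=[onz(*T1(*p),220) for p in [(199,440),(256,465)]]; print('grip dir',(b-a).round(1))
a,b=[onz(*T2(*p),50) for p in [(431,466),(470,466)]]; print('slot',a.round(1),b.round(1))
a,b=[onz(*T2(*p),75) for p in [(487,527),(790,522)]]; print('front edge',a.round(1),b.round(1))
st=status.read_state(); R=st['ee_rot']; T=np.array(w['camera_from_world']); print('cam in tool',(R.T@(-T[:3,:3].T@T[:3,3]-st['eef_pos'])).round(1)); print((R.T@T[:3,:3].T).round(3), (st['ee_rot']).round(2))
E
```

```text
griptop [ 497.3 -328.4  211.6] [2.5 2.5]
slotmouth [549.6 180.8  43.9] [2. 2.]
barL [461.  105.8  70.5] [2.2 2.2]
barR [464.5 -11.4  70.1] [1.5 1.5]
plate front-left [505.5 150.5  71.3] [1.5 1.5]
grip dir [-14.9 -34.8   0. ]
slot [548.9 191.1  50. ] [549.3 164.2  50. ]
front edge [505.4 148.6  75. ] [511.3 -54.6  75. ]
cam in tool [  70.     0.3 -117.2]
[[-0.001  0.96   0.28 ]
 [ 1.     0.001 -0.   ]
 [-0.001  0.28  -0.96 ]] [[ 0.93  0.37 -0.  ]
 [ 0.37 -0.93  0.  ]
 [ 0.   -0.   -1.  ]]
```

```bash
cat >> h.py <<'E'
def Rt(a,b=0):  # tool down, closing line at world yaw a
    y=np.array([np.cos(a),np.sin(a),0]); z=np.array([0,0,-1.]); return np.c_[np.cross(y,z),y,z]
def tm(m=''): s=status.read_state(); print(m,'t',round(s['time_s'],2),s['eef_pos'].round(1),'F',s['contact_force'].round(1),'w',round(s['width'],3)); return s
E
python3 - <<'E'
from h import *
arm.line_to([252,-626,310]); tm()
arm.move_pose([545,60,310],Rt(.028)); tm(); snap('wrist','wa')
arm.line_to([545,150,270]); tm(); snap('wrist','wb')
arm.move_pose([490,-380,340],Rt(-.405)); tm(); snap('wrist','wc')
arm.line_to([497,-320,340]); tm(); snap('wrist','wd')
A,B,C,D=[load(k)['frame'] for k in ('wa','wb','wc','wd')]
cv2.imwrite('pics/h.png',np.hstack([A,B])[:, :]) 
cv2.imwrite('pics/ab.png',cv2.resize(np.vstack([A,B]),(450,600*1)) if 0 else np.hstack([A,B]))
cv2.imwrite('pics/m.png',cv2.resize(np.vstack([np.hstack([A,B]),np.hstack([C,D])]),(800,600),interpolation=cv2.INTER_AREA))
E
```

```text
t 0.66 [ 252.  -626.   309.4] F [ 0.6 -0.5 -0.9] w 1.002
 t 3.29 [545.1  59.4 310. ] F [ 0.5 -0.7  0.2] w 1.0
 t 4.15 [545.1 149.6 270.4] F [ 0.3 -0.   0.6] w 1.003
 t 6.14 [ 490.4 -379.3  339.9] F [-0.3  0.9  0.1] w 1.0
 t 6.74 [ 497.1 -319.8  340.2] F [-0.5  0.3 -0.7] w 1.004
```

View pics/m.png

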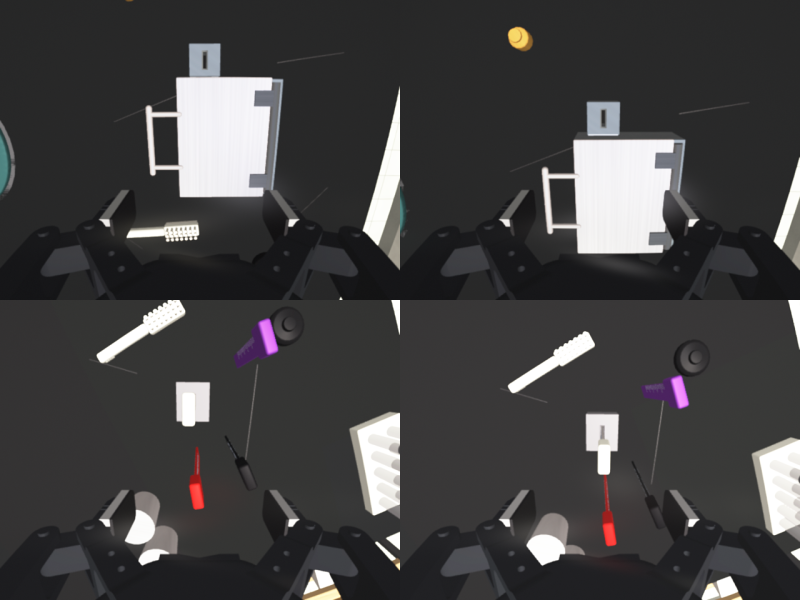

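The wrist views show the slot block at about (328,96) in A and (325,189) in B, the bar at x≈243 in A, and the white grip at (304,176) in C and (326,256) in D. I'll enlarge these.

```bash
python3 - <<'E'
from h import *
def crop(n,u,v,w,h,k): return cv2.resize(load(n)['frame'][v:v+h,u:u+w],None,fx=k,fy=k,interpolation=cv2.INTER_CUBIC)
cv2.imwrite('pics/m1.png',np.vstack([np.hstack([crop('wc',260,115,100,75,4),crop('wd',276,190,100,75,4)]),np.hstack([crop('wc',260,165,100,75,4),crop('wd',276,235,100,75,4)])]))
A=crop('wa',225,60,245,265,1.6);B=crop('wb',225,155,245,265,1.6)
A=crop('wa',225,60,240,180,1.66667);B=crop('wb',225,155,240,180,1.66667)
C=crop('wa',290,70,100,75,4);D=crop('wb',290,150,100,75,4)
cv2.imwrite('pics/m2.png',np.vstack([np.hstack([A,B]),np.hstack([C,D])])); print(A.shape)
E
```

```text
(300, 400, 3)
```

View pics/m1.png

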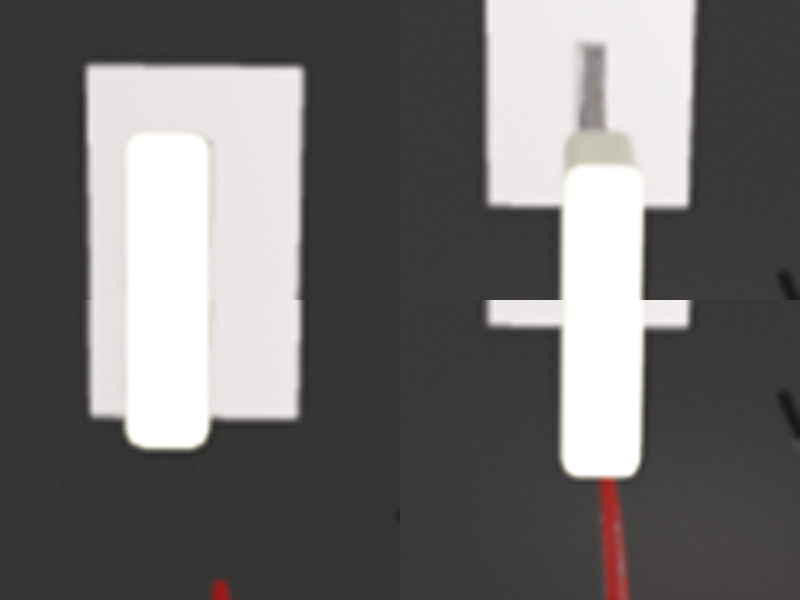

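View pics/m2.png

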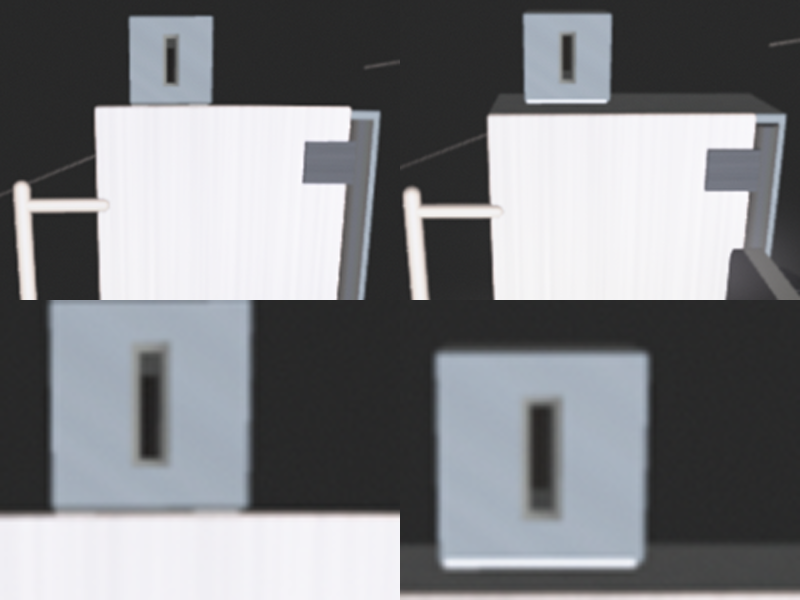

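```bash
cat > meas.py <<'E'
from h import *
def P(n,u0,v0,k,ox=0,oy=0): 
    d=load(n); return lambda x,y:(d,u0+(x-ox+.5)/k-.5,v0+(y-oy+.5)/k-.5)
c1,c2=P('wc',260,115,4),P('wc',260,165,4,0,300); d1,d2=P('wd',276,190,4,400,0),P('wd',276,235,4,400,300)
a,b=P('wa',225,60,5/3),P('wb',225,155,5/3,400,0); ac,bc=P('wa',290,70,4,0,300),P('wb',290,150,4,400,300)
def f(n,*o): 
    x,e=tri(*o); print(n,x.round(1),np.round(e,1)); return x
g1=f('grip far end',c1(167.5,132),d1(602.5,165)); g2=f('grip near end',c2(167.5,449),d2(601.5,478)); 
print('grip yaw',np.arctan2(-(g1-g2)[0],(g1-g2)[1]),'len',np.linalg.norm(g1-g2),'mid',(g1+g2)/2)
cs=[onz(*q,50) for q in (c1(86,66),c1(304,66),c2(90,418),c2(299,418))]
print('stand',np.mean(cs,0).round(1),[np.linalg.norm(cs[i]-cs[j]).round(1) for i,j in((0,1),(0,2),(2,3))],'yaw',np.arctan2(*(cs[1]-cs[0])[1::-1]),np.arctan2(*(cs[3]-cs[2])[1::-1]))
e=[onz(*q,50) for q in (d1(487,207),d1(689,207))]; print('stand near edge D',np.mean(e,0).round(1),'C',np.mean(cs[2:],0).round(1)); 
f('stand corner',c2(90,418),d1(487,207)); f('stand corner',c2(299,418),d1(689,207))
print('slot far end D z50',onz(*d1(591.5,43),50).round(1))
s=f('slot',ac(151.5,404),bc(542.5,458.5)); s1=f('slot+y',ac(151.5,342),bc(542.5,397)); s2=f('slot-y',ac(151.5,466),bc(542.5,520))
bl=[onz(*q,50) for q in (bc(436,352),bc(649,352),bc(441,560),bc(644,560))]; print('alblock',np.mean(bl,0).round(1),'slot z50',onz(*bc(542.5,458.5),50).round(1),onz(*ac(151.5,404),50).round(1))
f('bar +y end',a(21,181),b(411,186)); f('plate front',a(96,107),b(488,115)); f('plate hinge',a(350,107),b(755,113))
E
python3 meas.py
```

```text
grip far end [ 506.5 -311.4  216.3] [0.2 0.2]
grip near end [ 492.1 -344.6  217.8] [0. 0.]
grip yaw -0.4098084992444352 len 36.25701805811162 mid [ 499.30723896 -328.03486185  217.05247104]
stand [ 499.4 -328.1   50. ] [np.float64(60.9), np.float64(70.6), np.float64(61.0)] yaw -0.4061854985626214 -0.40548982177036486
stand near edge D [ 484.9 -360.5   50. ] C [ 485.2 -360.4   50. ]
stand corner [ 457.1 -348.3   50.7] [0.2 0.2]
stand corner [ 513.1 -372.3   51. ] [0. 0.]
slot far end D z50 [ 505.4 -315.    50. ]
slot [550.2 179.2  49.6] [0.1 0.1]
slot+y [549.7 193.9  50.2] [0.1 0.1]
slot-y [550.7 164.2  49.3] [0.1 0.1]
alblock [550.1 179.4  50. ] slot z50 [550.1 179.3  50. ] [550.3 179.2  50. ]
bar +y end [461.6 105.7  71.6] [0.1 0.1]
plate front [506.8 149.1  73. ] [0.2 0.2]
plate hinge [655.9 154.   70.8] [0. 0.]
```

All points agree with the given sizes: stand 61×70.6, slot z 49.6, plate 149 deep. The rule stands practically upright. Next I grasp and lift it, then hover over the slot.

```bash
python3 - <<'E'
from h import *
R=Rt(-.407); x,y=499.3,-328.1
gripper_to(0.5); arm.move_pose([x,y,265],R); arm.line_to([x,y,208.5],velocity=120,contact_N=12); tm('down')
gripper_to(0.0,60); s=tm('grip'); print(s['finger_force'])
arm.line_to([x,y,275],velocity=80); tm('lift'); arm.line_to([x,y,430],velocity=250); s=tm('up');print(s['finger_force'])
arm.move_pose([550.2,179.2,430],Rt(.033)); arm.line_to([550.2,179.2,278],velocity=200); tm('hover')
snap('wrist','we'); snap('scene','se'); snap('top','te')
cv2.imwrite('pics/e.png',np.hstack([cv2.resize(load('we')['frame'][60:360,190:460],None,fx=2,fy=2,interpolation=cv2.INTER_CUBIC)[:,:540],cv2.resize(load('se')['frame'][150:350,350:436],None,fx=3,fy=3,interpolation=cv2.INTER_CUBIC)]))
E
```

```text
down t 8.31 [ 499.6 -328.2  209.6] F [-0.7 -0.1  0.8] w 0.497
grip t 8.68 [ 499.6 -328.3  209.5] F [-0.2  0.6  6. ] w 0.154
58.46997678279877
lift t 9.66 [ 499.2 -328.   274.3] F [-0.7  0.1 -1.7] w 0.158
up t 10.43 [ 499.3 -328.1  428.1] F [-0.7 -0.5 -1.5] w 0.155
58.41157793998718
hover t 13.18 [550.6 179.1 279.6] F [-0.7  0.6 -1.4] w 0.151
```

View pics/e.png

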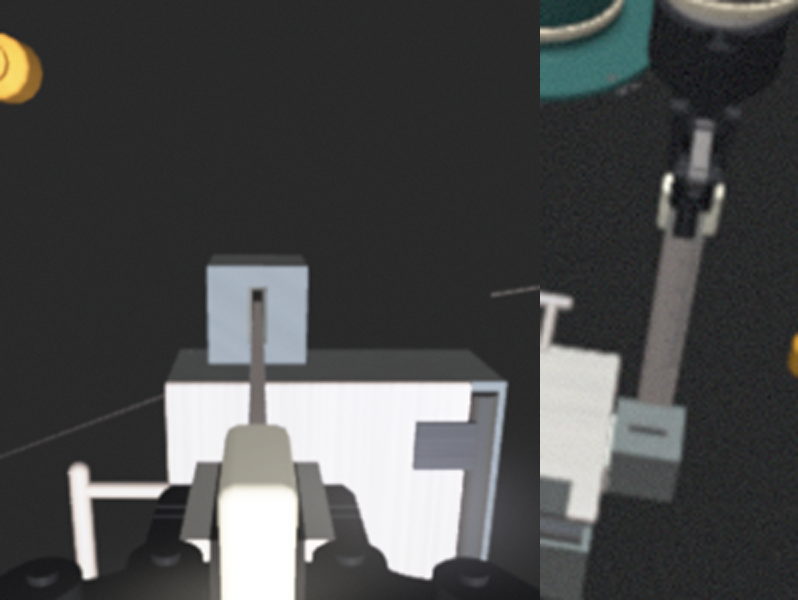

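The wrist view shows the blade hanging just above the slot, with its foot edge at about (257,302) against a slot end at (258,288). In the scene view the foot corners are at about (638,402) and (672,405). I'll compare these with the projection of a straight rule.

```bash
python3 - <<'E'
from h import *
w,s=load('we'),load('se')
pw=lambda p:((proj(w,p)-[190,60]+.5)*2-.5).round(1)
ps=lambda p:((proj(s,p)-[350,150]+.5)*3-.5+[540,0]).round(1)
c,sn=np.cos(.033),np.sin(.033); X=np.array([c,sn,0]);Y=np.array([-sn,c,0])
f=np.array([550.6,179.1,80])
for n,a,b in (('+x+y',2,12),('-x+y',-2,12),('-x-y',-2,-12),('+x-y',2,-12)):
    print(n,'foot w',pw(f+a*X+b*Y),'s',ps(f+a*X+b*Y),'bladetop s',ps(f+a*X+b*Y+[0,0,160]))
m=np.array([550.2,179.2,50]); print('slot +y outer w',pw(m+15*Y),'centre s',ps(m), 'slot ends', ps(m+13*Y),ps(m-13*Y))
u=(190+(257.8+.5)/2-.5,60+(302+.5)/2-.5); print('foot +y edge at z80',onz(w,*u,80), 'expected',f+12*Y)
mm=lambda x,y:(350+(x-540+.5)/3-.5,150+(y+.5)/3-.5)
for q in ((638,402),(672,406),(647,432)): print(onz(s,*mm(*q),80 if q[0]!=647 else 50).round(1))
E
```

```text
+x+y foot w [262.9 303. ] s [666.8 406.4] bladetop s [697.7 246.6]
-x+y foot w [254.2 303. ] s [667.2 402.1] bladetop s [698.1 242.2]
-x-y foot w [254.3 353.6] s [633.9 397.1] bladetop s [660.4 237. ]
+x-y foot w [262.8 353.6] s [633.3 401.3] bladetop s [659.9 241.3]
slot +y outer w [257.5 286. ] centre s [645.8 427.3] slot ends [663.5 430.1] [628.1 424.6]
foot +y edge at z80 [549.8500794  191.56774149  80.        ] expected [550.20407187 191.09346659  80.        ]
[552.9 170.5  80. ]
[551.  194.8  80. ]
[554.3 180.6  50. ]
```

The foot is aligned to within 0.5 mm, so I insert it.

```bash
python3 - <<'E'
from h import *
c=arm.line_to([550.2,179.2,222],velocity=70,contact_N=12); tm(c)
if not c: print(arm.line_to([550.2,179.2,206],velocity=30,contact_N=15)); tm('bottom')
E
```

```text
False t 14.28 [550.3 179.3 222.4] F [-0.2 -0.6 -1.1] w 0.155
True
bottom t 14.73 [550.3 179.2 209.5] F [-0.8 -0.2  7. ] w 0.156
```

```bash
python3 - <<'E'
from h import *
gripper_to(0.45); tm('rel'); arm.line_to([550.2,179.2,275],velocity=120); 
R=Rt(.033); arm.line_to([464.5,46.5,200],frame=R,velocity=200); tm('above'); snap('wrist','wf'); snap('top','tf'); snap('scene','sf')
gripper_to(0.38); c=arm.line_to([464.5,46.5,80],velocity=100,contact_N=10); tm(c)
snap('wrist','wg')
cv2.imwrite('pics/f.png',np.hstack([load('sf')['frame'][140:380,240:440],load('wf')['frame'][60:300,140:440],load('wg')['frame'][0:240,140:440]]))
E
```

```text
rel t 15.1 [550.  179.1 208.8] F [-0.6 -0.2 -0.4] w 0.45
above t 16.82 [465.   46.9 200.5] F [ 0.5  0.7 -0.7] w 0.447
False t 18.56 [464.8  46.5  80.6] F [ 0.7 -0.7 -0.7] w 0.376
```

View pics/f.png

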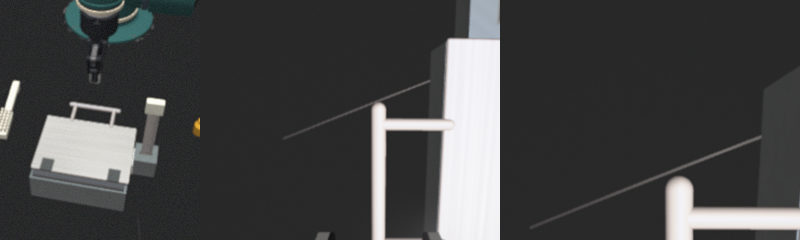

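The rule stands in the slot, and the bar sits between the fingers. I grip it and raise the cover.

```bash
cat > cov.py <<'E'
from h import *
X=np.array([np.cos(.033),np.sin(.033),0])
B=lambda t: (-195*np.cos(t)+4*np.sin(t))*X+np.array([0,0,195*np.sin(t)+4*np.cos(t)])
def th(z,z0): 
    from scipy.optimize import brentq
    return brentq(lambda t:B(t)[2]-B(0)[2]-(z-z0),-.1,1.2)
def go(ts,p0,v):
    for t in ts:
        arm.line_to(p0+B(t)-B(0),velocity=v); s=status.read_state()
        print(round(t,2),round(th(s['eef_pos'][2],p0[2]),3),s['contact_force'].round(1),round(s['width'],3),round(s['time_s'],2))
        if np.linalg.norm(s['contact_force'])>30: print('ABORT'); break
E
python3 - <<'E'
from cov import *
gripper_to(0,50); s=tm('g'); print(s['finger_force'])
p0=np.array([464.5,46.5,80.]); go(np.arange(.1,.61,.1),p0,70)
snap('scene','sh'); snap('wrist','wh')
E
```

```text
g t 18.95 [464.9  46.5  80.4] F [3.7 0.  1.8] w 0.094
48.72813642024994
0.1 0.099 [ 5.7  0.7 -2. ] 0.099 19.38
0.2 0.196 [ 4.6  0.  -2.2] 0.098 19.8
0.3 0.297 [-1.8 -0.  -1.6] 0.096 20.23
0.4 0.404 [-8.  -0.8  1.3] 0.093 20.65
0.5 0.506 [-13.8  -1.3   7.1] 0.095 21.07
0.6 0.61 [-17.8  -2.3  12.3] 0.096 21.5
```

The radial force is growing to about 21 N, so the arc is slightly too tight. I'll correct it with force feedback on the radius as I go.

```bash
cat >> cov.py <<'E'
def goc(ts,p0,off,v,k=8.):
    for t in ts:
        n=B(t)/np.linalg.norm(B(t))
        arm.line_to(p0+B(t)-B(0)+off*n,velocity=v); s=status.read_state(); F=s['contact_force']
        print(round(t,2),'off',round(off,1),'Fr',round(F@n,1),F.round(1),s['eef_pos'].round(1),round(s['width'],3),round(s['time_s'],2))
        if np.linalg.norm(F)>32: print('ABORT'); break
        off+=np.clip(F@n/k,-1.5,1.5)
    return off
E
python3 - <<'E'
from cov import *
print(goc([.6,.6,.6,.62],np.array([464.5,46.5,80.]),1.5,20))
snap('scene','si'); snap('wrist','wi')
E
```

```text
0.6 off 1.5 Fr -1.0 [ 0.  -1.2 -1.8] [499.9  47.6 190.8] 0.094 21.85
0.6 off 1.4 Fr 3.4 [-3.5 -0.7  0.9] [499.6  47.6 190.4] 0.095 22.1
0.6 off 1.8 Fr -5.1 [ 3.5 -0.6 -3.9] [499.5  47.6 190.4] 0.096 22.35
0.62 off 1.2 Fr 6.0 [-5.4 -2.7  2.8] [502.   47.7 193.7] 0.092 22.7
1.914085228887144
```

```bash
python3 - <<'E'
from cov import *
p0=np.array([464.5,46.5,80.])
o=goc(np.arange(.69,.98,.07),p0,1.6,50,15.); arm.hold(.3); snap('scene','sj')
cv2.imwrite('pics/j.png',cv2.resize(load('sj')['frame'][120:360,240:440],(500,600),interpolation=cv2.INTER_CUBIC)); print(o)
E
```

```text
0.69 off 1.6 Fr 7.4 [-5.7 -2.8  4.6] [510.2  47.9 204.6] 0.095 23.23
0.76 off 2.1 Fr 8.3 [-6.8 -4.2  4.8] [519.1  48.2 214.8] 0.094 23.65
0.83 off 2.6 Fr 8.4 [-6.5 -3.7  5.4] [528.8  48.6 224.6] 0.092 24.07
0.9 off 3.2 Fr 7.6 [-4.9 -3.5  5.7] [539.1  48.9 233.7] 0.1 24.5
0.97 off 3.7 Fr 7.5 [-3.8 -4.5  6.4] [550.2  49.2 242.1] 0.095 24.93
4.211687424129862
```

View pics/j.png

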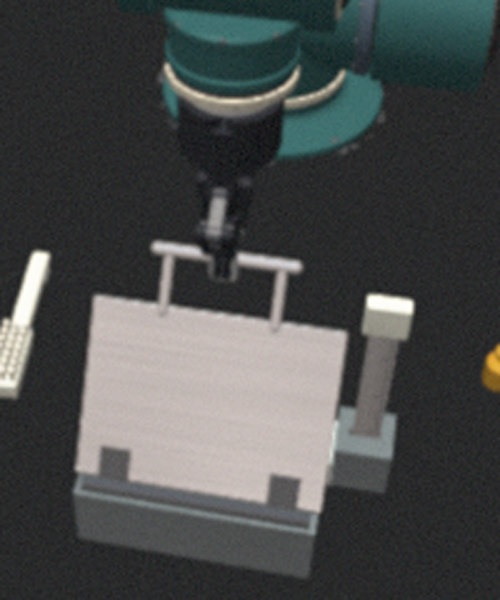

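The cover is raised, with bar ends at (155,247) and (298,267) and plate front corners at (97,297) and (345,332). The rule still stands in its slot. I'll check the angle against the picture, then ease back to 0.65.

```bash
cat >> cov.py <<'E'
def fit(d,obs): # obs: list of (u,v,x_from_hinge,y,z)
    from scipy.optimize import least_squares
    Y=np.array([-np.sin(.033),np.cos(.033),0]); H=np.array([659.5,52.5,70])
    f=lambda q: np.ravel([proj(d,H+q[1]*X+q[2]*Y-a*(np.cos(q[0])*X-[0,0,np.sin(q[0])])+h*(np.sin(q[0])*X+[0,0,np.cos(q[0])])+y*Y)-[u,v] for u,v,a,y,h in obs])
    r=least_squares(f,[.7,0,0]); return r.x.round(3),np.abs(r.fun).max().round(2)
E
python3 - <<'E'
from cov import *
m=lambda x,y:(240+(x+.5)/2.5-.5,120+(y+.5)/2.5-.5)
print(fit(load('sj'),[(*m(155,247),195,-55,4),(*m(298,267),195,55,4),(*m(97,297),150,-102,2),(*m(345,332),150,102,2)]))
p0=np.array([464.5,46.5,80.])
o=goc([.93,.87,.81,.75,.69,.65],p0,3.6,45,15.); arm.hold(.5); tm(); print(o); snap('scene','sk')
cv2.imwrite('pics/k.png',cv2.resize(load('sk')['frame'][120:360,240:440],(500,600),interpolation=cv2.INTER_CUBIC))
E
```

```text
(array([0.907, 2.528, 1.394]), np.float64(1.16))
0.93 off 3.6 Fr 5.6 [-3.9 -4.2  4. ] [543.4  49.  237.3] 0.091 25.6
0.87 off 4.0 Fr -5.2 [ 3.9 -3.9 -3.7] [534.   48.7 229.8] 0.094 26.02
0.81 off 3.6 Fr -3.2 [ 3.1 -2.6 -1.6] [525.4  48.5 222.5] 0.094 26.43
0.75 off 3.4 Fr -0.6 [ 1.1 -3.8  0.1] [517.1  48.2 214.3] 0.091 26.85
0.69 off 3.4 Fr -1.5 [ 2.  -3.4 -0.1] [508.8  48.  205.2] 0.096 27.27
0.65 off 3.3 Fr -3.3 [ 3.  -2.7 -1.6] [504.   47.8 199. ] 0.093 27.59
 t 28.09 [504.2  47.8 199.3] F [ 4.3 -1.9 -1.9] w 0.093
3.0535657133711758
```

View pics/k.png

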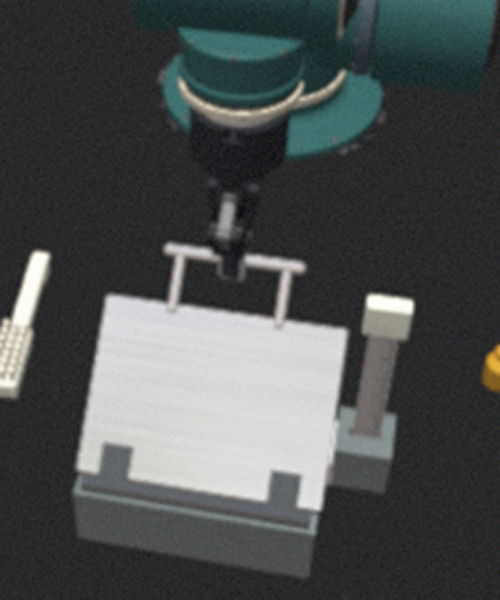

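The bar ends are now at (168,247) and (303,267), the plate front corners at (107,296) and (347,328), and the rule is still upright. I'll fit both angles with the hinge offset calibrated from the shut cover.

```bash
python3 - <<'E'
from cov import *
from scipy.optimize import least_squares
m=lambda x,y:(240+(x+.5)/2.5-.5,120+(y+.5)/2.5-.5)
S2=lambda x,y:(300+(x-399.5)/4-.5,241+(y+.5)/4-.5)
Y=np.array([-np.sin(.033),np.cos(.033),0]); H=np.array([659.5,52.5,70]); G=[(195,-53,4),(195,53,4),(150,-102,2),(150,102,2)]
pt=lambda t,a,y,h: H-a*(np.cos(t)*X-[0,0,np.sin(t)])+h*(np.sin(t)*X+[0,0,np.cos(t)])+y*Y
s0=load('scene0')
obs0=[(*S2(441,12),195,-53,4),(*S2(641,41),195,53,4),(*S2(706,110),150,102,2)]
sh=np.mean([np.array(o[:2])-proj(s0,pt(0,*o[2:])) for o in obs0],0); print('pixel bias',sh)
for n,c in (('sj',[(155,247),(298,267),(97,297),(345,332)]),('sk',[(168,247),(303,267),(107,296),(347,328)])):
    d=load(n); r=least_squares(lambda q:np.ravel([proj(d,pt(q[0],*g))+sh-m(*p) for g,p in zip(G,c)]),[.7]); print(n,r.x,r.fun.round(1))
p=status.read_state()['eef_pos']; print([ (np.hypot(659.5-x,z-76)).round(1) for x,z in ((p[0],p[2]),(550.2,242.1),(464.9,80.4))])
E
```

```text
pixel bias [0.97200503 0.06558281]
sj [0.96731679] [ 1.6  0.5 -2.1 -0.1 -1.3 -0.9  1.1 -0.1]
sk [0.64568995] [ 1.4  0.6 -2.5 -0.4 -0.3 -1.1  0.4  0.1]
[np.float64(198.3), np.float64(198.8), np.float64(194.6)]
```

The picture gives a peak of 0.97 and a final angle of 0.65, matching the arm's own position.

```bash
python3 - <<'E'
from h import *
arm.hold(.3); s=tm(); print(np.abs(s['qvel']).max()); print(arm.hand_in())
E
```

```text
t 28.44 [504.1  47.9 199.2] F [ 4.9 -2.4 -1.9] w 0.097
0.0008565860818431942
the job is handed in; nothing more can be done
None
```

I handed the job in at 28 s: the rule stands fully home in the slot, and the cover, raised to about 0.97 rad and eased back, is held still at about 0.65 rad.

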